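Empty the grinding-ball pail into the catch tray

ROBOT

A 6-joint arm with a two-finger parallel gripper is mounted at the origin on a cart in front of the work surface, level with it; the furniture and walls round the work are solid. World frame = base frame: x ahead of the robot, y to its left, z up, the work surface at z = 0. Lengths are in mm, angles in degrees, forces in N, time in s.
With the tool pointing down it reaches from about 350 to 850 mm from the base axis. Payload 8.1 kg.
Tool frame: the origin (TCP) lies midway between the tips of the shut fingers; the grasp point (between the pads) lies 19 mm behind it; z points along the fingers, y is the line along which they close (so a half turn about z gives the same grasp; the last joint's range is limited). The gripper opens to 85 mm and grips with 20 to 120 N. Pads are 22 mm wide; open, the fingers measure 114 mm over their backs; the gripper's body (76 mm by 85 mm) begins 54 mm behind the grasp point. The pads swing forward as they close: fully open they stand 13 mm farther back than shut.
Start: joints at [-68.205, 7.471, 85.268, -0, 87.261, -4.893], TCP at [269.502, -536.073, 231.292] pointing down, gripper open.
Joint ranges: [-169.43, 169.43], [-51.17, 129.36], [1.28, 143.12], [-76.62, 256.62], [0, 156.53], [-152.29, 152.29]. Speed limits (degrees/s): [136.94, 136.94, 159.86, 180, 180, 180].

INTERFACE

Orientations are given as [roll, pitch, yaw] about the fixed x, y, z axes, in that order (R = Rz(yaw) Ry(pitch) Rx(roll)).
In Python, from bench import r gives the robot as it stands. The module is installed in compiled form; this text tells all that it offers.
- The arm moves only by the tool jog_arm, never from a script. Its argument "rows" is a list of rows, each a list of 2 entries, a list of its own where there are three numbers: the shift along the tool's x, y, z in mm, then the turn, a rotation vector about the tool's x, y, z in rad. A call has 1 to 10 rows; each row is the pose to reach, as a shift and turn from the pose commanded when the call began, along the tool's axes at that moment; what a row does not reach only later rows make up. A row lasts 1/10 s, in which the tool goes at most 50 mm and 8.59 degrees, less where a joint would pass 70% of its speed; a pose out of reach is approached as far as the arm can. A call with a gripper value outside its range is refused whole. "grip" is the finger opening in mm, from 0 to 85.4, set as the call begins (left out, the last holds). The fingers move at their own pace and stop on an object; "force" is the grip in N (left out, the last holds). Time passes only in rows, so rows that repeat a pose let the fingers close. It gives the time, the measured TCP pose, the force, the opening and the grip force at its end, in the units of the state.
- r.sense(): the state, without advancing time (a new reading comes with each control period).
- r.snapshot(name): name is "scene" or "top"; returns (picture, depth): 400x640x3 uint8, blue, green, red; 400x640 float32, mm along the optical axis (not along the pixel's ray), 0 where there is no reading.
- r.camera_params(name): a dict with "fx", "fy", "cx", "cy" (pixels), "dist_coeffs" ([k1, k2, p1, p2, k3] as OpenCV has them; the pictures are not rectified), "pose" (4x4, takes a point from camera to world coordinates). Camera axes: x right, y down, z forward; pixel columns grow to the right and rows downward; lengths in mm; the calibration is good to about 2 mm. A picture is of the moment at which its call begins. camera_params takes no time and is no camera call.
- r.hand_in(): hands the job in; it is judged then, once.
The state is a dict: "time": time; "joint_pos": joint angles; "qd": joint speeds; "joint_efforts": joint torques, N m; "tool_pos": TCP position; "tcp_rot": TCP orientation; "ft_force": force on the tool from outside, world axes, zero at the start; "wrist_torque": the same for the moment, N m; "finger_gap": finger opening in mm; "grip_force": force on a finger pad.
Only numpy, scipy, OpenCV 4.12 (cv2) and the standard library are available. Lean on these libraries where they do the work, as an engineer would, in place of code of your own. Each camera call takes 0.05 s, during which the arm holds its last target. There are 200 camera calls.

TASK

Lift the little steel pail of grinding balls out of its wooden crate by its bail, and stand it upright in the middle of the round pedestal of the tipping stand, with the black knob on its bottom rim pointing away from the tray. Let go of the bail, take the pail by that knob instead and tip it over the tray until all five balls have rolled into the tray; then stand the empty pail upright in the middle of the pedestal again and let go. Spill no ball onto the bench, and leave the three jars beside the work standing where they are.

Things in the scene. Friction and masses are not known exactly. Their poses are not given: they have to be found in the camera images.
- pail: loose open steel pail, 95 mm high, outer radius 42 mm at the bottom and 59 mm over the rolled rim of the mouth, wall 3 mm, floor 3 mm, about 0.24 kg empty with its bail and 0.46 kg with the balls. Origin: centre of its underside; z up through the mouth; the knob is on its -x side; the bail pivots at the +y and -y sides, 84 mm above the underside
- knob (a point): centre of the black ball knob, 18 mm across, on an 8 mm stem at the pail's bottom rim: (-72, 0, 11) mm in the pail's frame. Gripped from its two y sides and lifted, the pail tips mouth forward (to its +x), swinging between the fingers, but stops at 75 to 95 degrees; gripped hard, it turns with the wrist (on, and back). The pail flares above the knob: lean the gripper back 30 to 45 degrees, away from the pail
- bail_grip (a point): middle of the bail's straight wooden grip, a round bar 12 mm thick and 58 mm long that lies along the pail's y axis, 66 mm from the bail's pivot line; it moves with the bail
- bail (a joint): angle of the bail about the pail's y axis, rad: 0 stands upright over the mouth, positive leans to the pail's +x side, negative to its knob side; stops at -0.8 and 0.8. The pivots are a little stiff (about 0.016 N m), so the bail stays at any angle where it is left and is easily swung up
- crate: fixed open plywood crate, 168 x 134 mm outside (x, y), walls 48 mm high and 5 mm thick, floor 5 mm; origin under its middle. The pail starts in it, its centre about 14 mm to +x of the crate's, with 5 to 10 mm of play and its knob to the crate's -x end
- stand: fixed tipping stand. Origin: on the bench under the middle of its round pedestal (radius 46 mm, flat rubber top at 55 mm). On its +x side is the open aluminium catch tray, 164 mm (x) x 186 mm (y) outside, from x = 62 to 226 mm, walls 4 mm, their rims 41 mm above the bench
- stand_top (a point): centre of the pedestal's flat top, 55 mm above the bench; its x axis points to the tray
- tray_floor (a point): centre of the catch tray's floor, 144 mm to +x of the pedestal's middle, 6 mm above the bench; x and y along the tray's sides
- jar_a: bystander: screw-cap jar, 50 mm across, 77 mm high, standing near the crate or the stand; origin under its middle
- jar_b: bystander: screw-cap jar, 56 mm across, 92 mm high, standing near the crate or the stand; origin under its middle
- jar_c: bystander: screw-cap jar, 62 mm across, 107 mm high, standing near the crate or the stand; origin under its middle
- ball_1_center (a point): loose polished steel grinding ball, 22 mm across, 44 g, rolls easily, one of five alike that start lying in the pail; this point is its centre
- ball_2_center (a point): loose polished steel grinding ball, 22 mm across, 44 g, rolls easily, one of five alike that start lying in the pail; this point is its centre
- ball_3_center (a point): loose polished steel grinding ball, 22 mm across, 44 g, rolls easily, one of five alike that start lying in the pail; this point is its centre
- ball_4_center (a point): loose polished steel grinding ball, 22 mm across, 44 g, rolls easily, one of five alike that start lying in the pail; this point is its centre
- ball_5_center (a point): loose polished steel grinding ball, 22 mm across, 44 g, rolls easily, one of five alike that start lying in the pail; this point is its centre

How it is judged (in metres and radians):
On the way, in this order (a step that is already met when the one before it is completed fails the run):
1. the pail is lifted clear of the crate by its bail, hanging upright (contact force between the fingers and bail above 0.5 N and distance between the grasp point and bail_grip below 0.04 m and height (world z) of pail above 0.058 m and angle between pail's own z axis and vertical below 0.4 rad), for 0.2 s.
2. the pail stands upright in the middle of the pedestal, let go, its knob pointing away from the tray, all balls still in it (horizontal distance between pail and stand_top below 0.022 m and z of pail in the frame of stand_top between -0.005 and 0.006 m and angle between pail's own z axis and vertical below 0.08 rad and contact force between the fingers and pail below 0.1 N and x of knob in the frame of stand_top below -0.05 m and distance between each of ball_1_center, ball_2_center, ball_3_center, ball_4_center, ball_5_center and pail below 0.1 m), for 0.3 s.
3. the pail is held by its knob, tipped over, and all five balls have come out into the tray (angle between pail's own z axis and vertical above 1.3 rad and contact force between the fingers and pail above 0.5 N and distance between the grasp point and knob below 0.035 m and x of ball_1_center in the frame of tray_floor between -0.08 and 0.08 m and y of ball_1_center in the frame of tray_floor between -0.091 and 0.091 m and z of each of ball_1_center, ball_2_center, ball_3_center, ball_4_center, ball_5_center in the frame of tray_floor below 0.03 m and x of ball_2_center in the frame of tray_floor between -0.08 and 0.08 m and y of ball_2_center in the frame of tray_floor between -0.091 and 0.091 m and x of ball_3_center in the frame of tray_floor between -0.08 and 0.08 m and y of ball_3_center in the frame of tray_floor between -0.091 and 0.091 m and x of ball_4_center in the frame of tray_floor between -0.08 and 0.08 m and y of ball_4_center in the frame of tray_floor between -0.091 and 0.091 m and x of ball_5_center in the frame of tray_floor between -0.08 and 0.08 m and y of ball_5_center in the frame of tray_floor between -0.091 and 0.091 m), for 0.2 s.
At the end, for the whole second after the job is handed in: All five balls lie in the catch tray, at rest (under 80 mm/s), and the pail stands upright (within 4.5 degrees), at rest and released, on the pedestal's top with its centre within 22 mm of the pedestal's (horizontal distance between pail and stand_top below 0.022 m and z of pail in the frame of stand_top between -0.005 and 0.006 m and angle between pail's own z axis and vertical below 0.08 rad and contact force between the fingers and pail below 0.1 N and x of ball_1_center in the frame of tray_floor between -0.08 and 0.08 m and y of ball_1_center in the frame of tray_floor between -0.091 and 0.091 m and z of each of ball_1_center, ball_2_center, ball_3_center, ball_4_center, ball_5_center in the frame of tray_floor below 0.03 m and x of ball_2_center in the frame of tray_floor between -0.08 and 0.08 m and y of ball_2_center in the frame of tray_floor between -0.091 and 0.091 m and x of ball_3_center in the frame of tray_floor between -0.08 and 0.08 m and y of ball_3_center in the frame of tray_floor between -0.091 and 0.091 m and x of ball_4_center in the frame of tray_floor between -0.08 and 0.08 m and y of ball_4_center in the frame of tray_floor between -0.091 and 0.091 m and x of ball_5_center in the frame of tray_floor between -0.08 and 0.08 m and y of ball_5_center in the frame of tray_floor between -0.091 and 0.091 m and linear speed of each of ball_1, ball_2, ball_3, ball_4, ball_5 below 0.08 m/s and linear speed of pail below 0.03 m/s); the robot touches nothing.
It fails at once if the smallest jar is pushed more than 30 mm or tipped over (distance of jar_a from where it was at the start of the episode above 0.03 m or angle between jar_a's own z axis and vertical above 0.4 rad).
It fails at once if the middle-sized jar is pushed more than 30 mm or tipped over (distance of jar_b from where it was at the start of the episode above 0.03 m or angle between jar_b's own z axis and vertical above 0.4 rad).
It fails at once if the largest jar is pushed more than 30 mm or tipped over (distance of jar_c from where it was at the start of the episode above 0.03 m or angle between jar_c's own z axis and vertical above 0.4 rad).
It fails at once if a ball falls onto the bench or the floor (height (world z) of any of ball_1_center, ball_2_center, ball_3_center, ball_4_center, ball_5_center below 0.0135 m).
It also fails if it takes over 72 s, if anything falls off the work surface, if the arm or the gripper's body presses on something with over 40 N, if the wrist force passes 120 N, or if a joint passes its speed limit or range.

## Working session

There is one attempt and no reset: what is moved stays moved. The work goes in short steps, Python scripts to look and compute and a tool call to move; the robot and the scene stay as the last step left them, time stands still between calls to the robot, and variables do not carry over. Pictures are saved under pics/ and viewed, at most 10 in all, crops included, and the job is handed in when it is done.

Besides the shell and the picture viewer there is one more tool, called after ">>>" as name([rows], argument=value, ...), one row to a line, values as JSON. jog_arm: Moves the arm, as the interface text tells. Its arguments: {"type":"object","properties":{"rows":{"type":"array"},"grip":{"type":"number"},"force":{"type":"number"}},"required":["rows"]}

```bash
mkdir -p pics
python3 - <<'E'
from bench import r
import cv2,pickle,numpy as np
d={}
for n in("scene","top"):
    p,z=r.snapshot(n); c=r.camera_params(n); d[n]=(p,z,c); cv2.imwrite(f"pics/{n}0.png",p)
    print(n,{k:c[k] for k in("fx","fy","cx","cy")},c["dist_coeffs"],np.round(c["pose"],3).tolist())
pickle.dump(d,open("d0.pkl","wb"))
print(r.sense())
E
```

```text
scene {'fx': 478.73613807368866, 'fy': 478.73613807368866, 'cx': 319.7480366468323, 'cy': 200.57884053061733} [-0.02206987  0.          0.          0.          0.        ] [[-0.751, -0.492, 0.44, -21.321], [-0.66, 0.578, -0.48, 744.176], [-0.018, -0.651, -0.759, 1097.309], [0.0, 0.0, 0.0, 1.0]]
top {'fx': 518.3901459744924, 'fy': 518.3901459744924, 'cx': 319.535026367747, 'cy': 200.974103796313} [-0.14147076  0.          0.          0.          0.        ] [[-0.01, -0.975, 0.223, 238.195], [-1.0, 0.011, 0.005, 121.861], [-0.007, -0.223, -0.975, 1511.618], [0.0, 0.0, 0.0, 1.0]]
{'time': 0.1, 'joint_pos': array([-6.82055802e+01,  7.51289982e+00,  8.53236976e+01,  1.40303484e-03,
        8.72609540e+01, -4.89167410e+00]), 'qd': array([-0.04335035, -0.07318035, -0.15742211, -0.01866549, -0.09014979,
       -0.13411514]), 'joint_efforts': array([ 9.79343640e-04, -5.70951855e+01, -5.01941729e+01, -1.54984909e-04,
        8.15581356e-03,  1.10798334e-05]), 'tool_pos': array([ 269.31705828, -535.60460381,  230.32093137]), 'tcp_rot': array([-1.79902923e+02, -9.71462176e-03,  2.66860175e+01]), 'ft_force': array([ 0.67743311, -0.6822518 ,  0.16613198]), 'wrist_torque': array([-0.03531034,  0.03703236,  0.02017816]), 'grip_force': 0.0, 'finger_gap': 85.24220490731996}
```

View pics/top0.png

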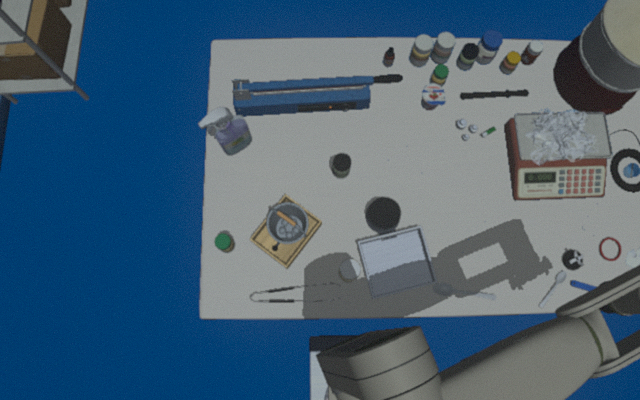

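View pics/scene0.png

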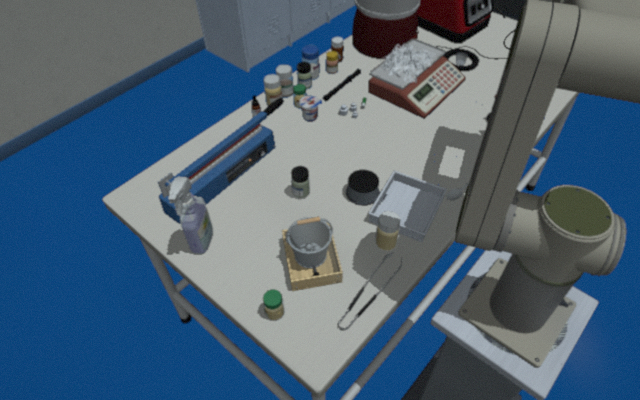

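Top view: pail in the crate at about (287,222), knob at (275,247), pedestal at (383,213), tray around (395,262), and jars at (224,242), (340,164) and (349,268). I'll enlarge these for accurate readings.

```bash
cat > h.py <<'E'
import cv2,pickle,numpy as np
def ray(c,u,v):
    K=np.array([[c["fx"],0,c["cx"]],[0,c["fy"],c["cy"]],[0,0,1]])
    p=cv2.undistortPoints(np.array([[[u,v]]],float),K,np.array(c["dist_coeffs"]))[0,0]
    return np.array([p[0],p[1],1.])
def atz(c,u,v,z):
    P=np.array(c["pose"]);d=P[:3,:3]@ray(c,u,v);return P[:3,3]+d*(z-P[2,3])/d[2]
def atd(c,u,v,Z):
    P=np.array(c["pose"]);return P[:3,3]+P[:3,:3]@ray(c,u,v)*Z[int(round(v)),int(round(u))]
def proj(c,X):
    P=np.linalg.inv(np.array(c["pose"]));K=np.array([[c["fx"],0,c["cx"]],[0,c["fy"],c["cy"]],[0,0,1]])
    return cv2.projectPoints(np.array(X,float).reshape(-1,1,3),cv2.Rodrigues(P[:3,:3])[0],P[:3,3],K,np.array(c["dist_coeffs"]))[0][:,0]
E
python3 - <<'E'
from h import *
d=pickle.load(open("d0.pkl","rb"))
p=d["top"][0][145:305,240:440]
cv2.imwrite("pics/topc.png",cv2.resize(p,None,fx=3.75,fy=3.75,interpolation=cv2.INTER_CUBIC))
p=d["scene"][0][155:295,270:450]
cv2.imwrite("pics/scenec.png",cv2.resize(p,None,fx=4,fy=4,interpolation=cv2.INTER_CUBIC))
E
```

```text
(no output)
```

View pics/topc.png

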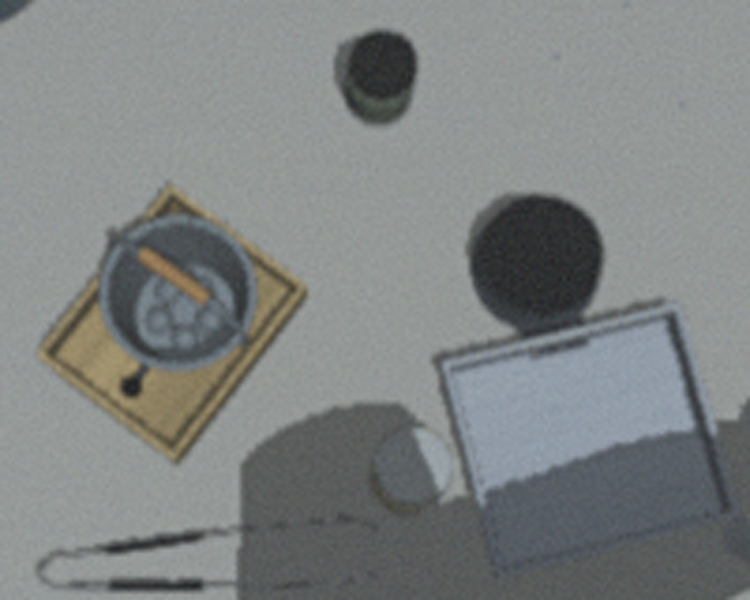

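View pics/scenec.png

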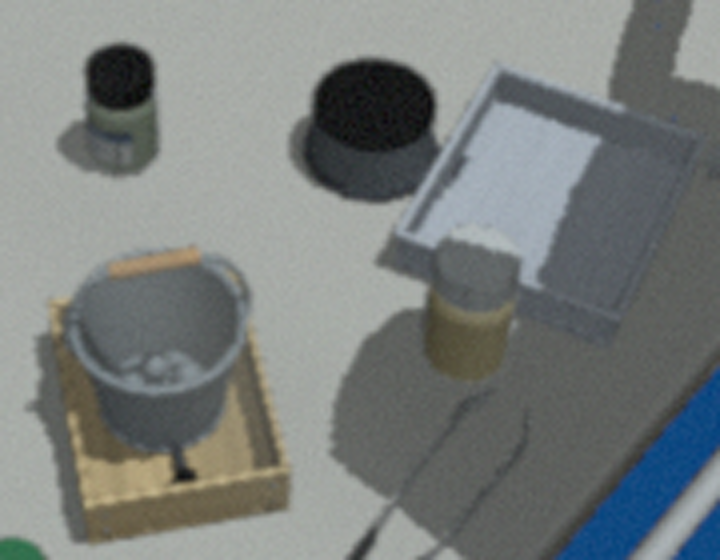

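Run:
```python
from h import *
np.set_printoptions(precision=1,suppress=True)
d=pickle.load(open("d0.pkl","rb"))
t,s=d["top"],d["scene"]
T=lambda x,y:(240+x/3.75,145+y/3.75)
S=lambda x,y:(270+x/4,155+y/4)
print("knob T",atz(t[2],*T(132,385),16),"S",atz(s[2],*S(183,472),16))
print("rim T",atz(t[2],*T(177,292),100),"S",atz(s[2],*S(157,320),100))
for a in((140,252),(175,275),(210,298)):print("grip T z150",atz(t[2],*T(*a),150),atd(t[2],*T(*a),t[1]))
for a in((112,268),(155,263),(198,257)):print("grip S z150",atz(s[2],*S(*a),150),atd(s[2],*S(*a),s[1]))
def tri(a,b):
    A=[];B=[]
    for c,p in((t[2],a),(s[2],b)):
        P=np.array(c["pose"]);v=P[:3,:3]@ray(c,*p);v/=np.linalg.norm(v);M=np.eye(3)-np.outer(v,v);A.append(M);B.append(M@P[:3,3])
    return np.linalg.solve(sum(A),sum(B))
print("tri grip",tri(T(175,275),S(155,263)))
# pail axis: pivot to pivot
print("ped T",atz(t[2],*T(537,258),55),"S",atz(s[2],*S(375,104),55), atd(t[2],*T(537,258),t[1]))
c=[atz(t[2],*T(*a),41) for a in((437,357),(675,302),(731,512),(497,573))]
print("tray",np.array(c)); 
c2=[atz(s[2],*S(*a),41) for a in((397,235),(500,67),(697,137))]
print("trayS",np.array(c2))
cc=[atz(t[2],*T(*a),48) for a in((170,183),(307,290),(177,462),(38,352))]
print("crate",np.array(cc),np.mean(cc,0))
for n,a,h in(("c?",(412,470),92),("b?",(383,63),107)):print(n,atz(t[2],*T(*a),h),atd(t[2],*T(*a),t[1]))
print("a?",atz(t[2],224,241,77),atd(t[2],224,241,t[1]))
```

```text
knob T [442.1 259.2  16. ] S [447.3 255.8  16. ]
rim T [499.6 218.7 100. ] S [499.8 218.9 100. ]
grip T z150 [519.7 241.9 150. ] [517.2 240.8 162.2]
grip T z150 [502.6 216.7 150. ] [501.1 216.1 158. ]
grip T z150 [485.7 191.7 150. ] [484.8 191.4 155.1]
grip S z150 [522.4 233.6 150. ] [516.2 239.4 160.8]
grip S z150 [504.5 213.  150. ] [501.  216.7 156.4]
grip S z150 [487.1 191.8 150. ] [485.3 193.8 153.3]
tri grip [501.5 216.3 155.7]
ped T [531.1 -53.6  55. ] S [533.8 -57.5  55. ] [531.3 -53.8  53.7]
tray [[ 457.7   24.    41. ]
 [ 497.9 -161.    41. ]
 [ 336.1 -196.    41. ]
 [ 293.7  -17.1   41. ]]
trayS [[ 451.5   21.8   41. ]
 [ 492.3 -160.5   41. ]
 [ 339.9 -195.8   41. ]]
crate [[595.2 228.   48. ]
 [509.6 122.7  48. ]
 [379.1 221.9  48. ]
 [463.7 328.4  48. ]] [486.9 225.2  48. ]
c? [367.1  47.6  92. ] [365.7  48.5 108.3]
b? [672.1  63.3 107. ] [673.7  63.1 101.6]
a? [453.8 398.1  77. ] [452.9 396.9  83.2]
```

```bash
cat >> h.py <<'E'
from scipy.spatial.transform import Rotation as Ro
np.set_printoptions(precision=1,suppress=True)
def down(yaw):return Ro.from_euler("xyz",[180,0,yaw],degrees=True)
def rel(p0,R0,p1,R1):
    print("shift",R0.inv().apply(np.array(p1)-p0),"rot",np.round((R0.inv()*R1).as_rotvec(),3))
def cur():
    from bench import r
    s=r.sense();print("t",s["time"],"p",s["tool_pos"],"e",s["tcp_rot"],"j",s["joint_pos"],"F",s["ft_force"],"gap",s["finger_gap"],s["grip_force"])
    return s["tool_pos"],Ro.from_euler("xyz",s["tcp_rot"],degrees=True)
E
python3 - <<'E'
from h import *
p,R=cur()
rel(p,R,[440,-100,300],down(112.7)); rel(p,R,[501,216,290],down(170))
E
```

```text
t 0.1 p [ 269.3 -535.6  230.3] e [-179.9   -0.    26.7] j [-68.2   7.5  85.3   0.   87.3  -4.9] F [ 0.7 -0.7  0.2] gap 85.24220490731996 0.0
shift [ 348.1 -312.7  -69.1] rot [-0.  -0.  -1.5]
shift [ 544.6 -567.6  -58.6] rot [-0.  -0.  -2.5]
```

>>> jog_arm([
  [[20,-18,-60],[0,0,-0.15]],
  [[50,-45,-69],[0,0,-0.3]],
  [[85,-76,-69],[0,0,-0.45]],
  [[120,-108,-69],[0,0,-0.6]],
  [[155,-140,-69],[0,0,-0.75]],
  [[190,-171,-69],[0,0,-0.9]],
  [[225,-203,-69],[0,0,-1.05]],
  [[260,-234,-69],[0,0,-1.2]],
  [[300,-270,-69],[0,0,-1.35]],
  [[348,-313,-69],[0,0,-1.5]],
], grip=85)

```text
time: 1.1
tool_pos: [433.3, -115.2, 300.1]
tcp_rot: [-180.0, -0.0, 113.0]
ft_force: [0.5, -0.7, 0.1]
finger_gap: 85.1
grip_force: 0.0
```

Run:
```python
from h import *
p,R=cur()
rel(p,R,[501,216,260],down(195));
```

```text
t 1.1 p [ 433.3 -115.2  300.1] e [-180.   -0.  113.] j [-21.4 -17.6 101.7  -0.   95.8 -44.4] F [ 0.5 -0.7  0.1] gap 85.11797096651051 0.0
shift [278.5 191.6  40.1] rot [-0.  -0.  -1.4]
```

>>> jog_arm([
  [[30,20,0],[0,0,-0.15]],
  [[60,40,0],[0,0,-0.3]],
  [[90,60,0],[0,0,-0.45]],
  [[120,80,10],[0,0,-0.6]],
  [[150,100,20],[0,0,-0.75]],
  [[180,120,30],[0,0,-0.9]],
  [[210,145,40],[0,0,-1.05]],
  [[240,165,40],[0,0,-1.2]],
  [[268,180,40],[0,0,-1.35]],
  [[268,180,40],[0,0,-1.43]],
])

```text
time: 2.1
tool_pos: [495.6, 202.9, 259.3]
tcp_rot: [179.9, -0.1, -164.9]
ft_force: [0.6, -1.4, -0.6]
finger_gap: 85.2
grip_force: 0.0
```

Run:
```python
from h import *
p,R=cur()
rel(p,R,[501,217,190],down(235));rel(p,R,[501,217,136],down(235));
```

```text
t 2.1 p [495.6 202.9 259.3] e [ 179.9   -0.1 -164.9] j [ 16.7  -3.1  93.2   0.1  90.  -88.4] F [ 0.6 -1.4 -0.6] gap 85.19678377592697 0.0
shift [-9.  12.1 69.3] rot [ 0.  -0.  -0.7]
shift [ -9.1  12.  123.3] rot [ 0.  -0.  -0.7]
```

>>> jog_arm([
  [[0,0,0],[0,0,-0.15]],
  [[0,0,0],[0,0,-0.3]],
  [[0,0,10],[0,0,-0.45]],
  [[0,0,30],[0,0,-0.6]],
  [[0,0,50],[0,0,-0.7]],
  [[0,0,60],[0,0,-0.7]],
  [[0,0,65],[0,0,-0.7]],
])

```text
time: 2.8
tool_pos: [495.3, 199.3, 193.8]
tcp_rot: [179.9, -0.1, -125.5]
ft_force: [0.3, 0.7, 0.5]
finger_gap: 85.0
grip_force: 0.0
```

Run:
```python
from h import *
from bench import r
p,R=cur()
rel(p,R,[501,217,136],down(235))
a=r.snapshot("scene");t=r.snapshot("top")
pickle.dump({"scene":a,"top":t},open("d1.pkl","wb"))
A=cv2.resize(a[0][180:300,250:400],(500,400),interpolation=cv2.INTER_CUBIC)
cv2.imwrite("pics/c1.png",A)
```

```text
t 2.8 p [495.3 199.3 193.8] e [ 179.9   -0.1 -125.5] j [  16.4   -1.5   98.5   -0.    83.2 -128.1] F [0.3 0.7 0.5] gap 84.98491673986757 0.0
shift [-17.8   5.6  57.7] rot [ 0. -0. -0.]
```

View pics/c1.png

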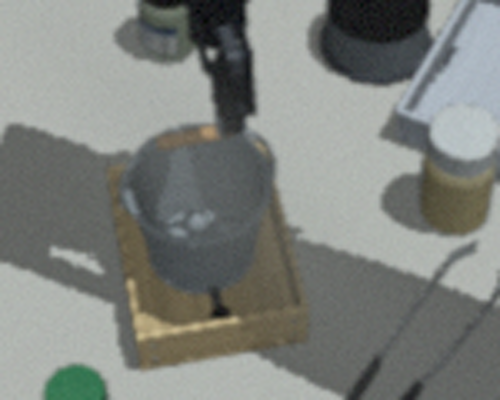

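Gripper sits over the right end of the bail grip (about (225,130) in the crop). That agrees with the computed 18 mm offset, so I'll shift, descend and close.

>>> jog_arm([
  [[-10,3,0],[0,0,0]],
  [[-18,6,0],[0,0,0]],
  [[-18,6,10],[0,0,0]],
  [[-18,6,25],[0,0,0]],
  [[-18,6,40],[0,0,0]],
  [[-18,6,50],[0,0,0]],
  [[-18,6,57],[0,0,0]],
  [[-18,6,58],[0,0,0]],
  [[-18,6,58],[0,0,0]],
])

```text
time: 3.8
tool_pos: [501.7, 217.6, 137.2]
tcp_rot: [180.0, -0.0, -125.3]
ft_force: [0.6, -0.2, -0.2]
finger_gap: 85.3
grip_force: 0.0
```

>>> jog_arm([
  [[0,0,0],[0,0,0]],
  [[0,0,0],[0,0,0]],
  [[0,0,0],[0,0,0]],
  [[0,0,0],[0,0,0]],
  [[0,0,0],[0,0,0]],
  [[0,0,0],[0,0,0]],
  [[0,0,0],[0,0,0]],
  [[0,0,0],[0,0,0]],
], grip=0, force=40)

```text
time: 4.6
tool_pos: [501.9, 217.7, 137.6]
tcp_rot: [-180.0, 0.0, -125.3]
ft_force: [-0.5, 0.7, 3.0]
finger_gap: 10.4
grip_force: 38.9
```

>>> jog_arm([
  [[0,0,-5],[0,0,0]],
  [[0,0,-12],[0,0,0]],
  [[0,0,-22],[0,0,0]],
  [[0,0,-34],[0,0,0]],
  [[0,0,-47],[0,0,0]],
  [[0,0,-60],[0,0,0]],
  [[0,0,-75],[0,0,0]],
  [[0,0,-90],[0,0,0]],
  [[0,0,-102],[0,0,0]],
  [[0,0,-110],[0,0,0]],
], force=60)

```text
time: 5.6
tool_pos: [502.2, 217.8, 249.2]
tcp_rot: [-179.9, 0.1, -125.3]
ft_force: [0.6, -0.1, -5.4]
finger_gap: 10.0
grip_force: 58.5
```

Run:
```python
from h import *
from bench import r
p,R=cur()
rel(p,R,[533,-55,250],down(169));rel(p,R,[533,-55,250],down(103))
a=r.snapshot("scene")
cv2.imwrite("pics/c2.png",cv2.resize(a[0][130:300,230:400],(510,510),interpolation=cv2.INTER_CUBIC))
```

```text
t 5.6 p [502.2 217.8 249.2] e [-179.9    0.1 -125.3] j [  18.1   -1.2   92.4    0.    88.7 -126.6] F [ 0.6 -0.1 -5.4] gap 9.974082872728696 58.5263854265213
shift [ 204.8 -182.9   -0.9] rot [-0.   0.   1.1]
shift [ 204.8 -182.9   -0.9] rot [0.  0.  2.3]
```

View pics/c2.png

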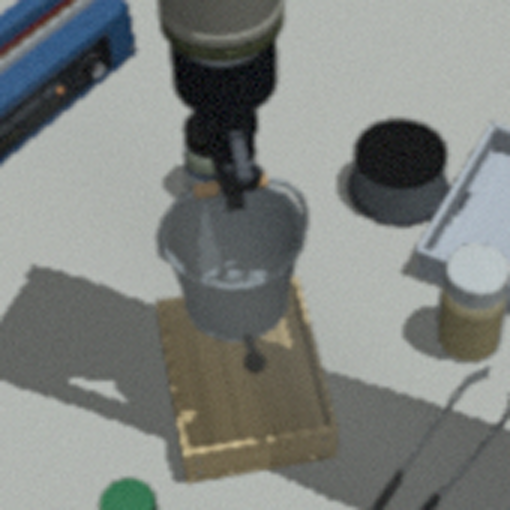

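Pail hangs upright from the bail over the crate, balls inside, knob toward the crate's near end ((255,360) in the crop). I'll carry it over while turning.

>>> jog_arm([
  [[3,-2,0],[0,0,0.04]],
  [[9,-8,0],[0,0,0.12]],
  [[18,-16,0],[0,0,0.22]],
  [[30,-26,0],[0,0,0.34]],
  [[42,-37,0],[0,0,0.46]],
  [[54,-48,0],[0,0,0.58]],
  [[66,-59,0],[0,0,0.7]],
  [[78,-70,0],[0,0,0.82]],
  [[90,-80,0],[0,0,0.94]],
  [[101,-90,0],[0,0,1.06]],
])

```text
time: 6.65
tool_pos: [516.4, 82.5, 246.7]
tcp_rot: [-180.0, -0.1, 173.6]
ft_force: [0.6, 0.2, -5.1]
finger_gap: 10.1
grip_force: 58.5
```

Run:
```python
from h import *
p,R=cur()
rel(p,R,[533,-55,249],down(103))
```

```text
t 6.65 p [516.4  82.5 246.7] e [-180.    -0.1  173.6] j [  3.5  -4.8  96.1  -0.   88.7 -80.2] F [ 0.6  0.2 -5.1] gap 10.075897548003494 58.45821797847748
shift [ -31.7 -134.8   -2.3] rot [-0.  -0.   1.2]
```

>>> jog_arm([
  [[-3,-14,0],[0,0,0.12]],
  [[-7,-28,0],[0,0,0.24]],
  [[-10,-42,0],[0,0,0.36]],
  [[-13,-56,0],[0,0,0.48]],
  [[-17,-71,0],[0,0,0.61]],
  [[-20,-85,0],[0,0,0.74]],
  [[-23,-99,0],[0,0,0.87]],
  [[-27,-113,0],[0,0,1.0]],
  [[-30,-126,0],[0,0,1.11]],
  [[-31,-132,0],[0,0,1.19]],
])

```text
time: 7.65
tool_pos: [533.4, -52.4, 246.7]
tcp_rot: [-179.9, -0.0, 105.5]
ft_force: [0.1, -0.1, -4.4]
finger_gap: 9.9
grip_force: 58.5
```

>>> jog_arm([
  [[0,0,0],[0,0,0.03]],
  [[0,0,0],[0,0,0.04]],
  [[0,0,0],[0,0,0.04]],
  [[0,0,0],[0,0,0.04]],
  [[0,0,0],[0,0,0.04]],
])

```text
time: 8.15
tool_pos: [533.6, -51.1, 247.2]
tcp_rot: [-180.0, -0.0, 103.5]
ft_force: [0.4, 0.5, -4.8]
finger_gap: 10.0
grip_force: 58.5
```

Run:
```python
from h import *
from bench import r
p,R=cur()
rel(p,R,[533,-55,188],down(103))
d={n:(*r.snapshot(n),r.camera_params(n)) for n in("scene","top")}
pickle.dump(d,open("d3.pkl","wb"))
a=cv2.resize(d["scene"][0][95:245,300:450],(450,450),interpolation=cv2.INTER_CUBIC)
b=cv2.resize(d["top"][0][150:250,330:430],(350,350),interpolation=cv2.INTER_CUBIC)
c=np.zeros((450,800,3),np.uint8);c[:,:450]=a;c[:350,450:]=b
cv2.imwrite("pics/c3.png",c)
```

```text
t 8.15 p [533.6 -51.1 247.2] e [-180.    -0.   103.5] j [-11.   -2.8  94.2   0.   88.6 -24.5] F [ 0.4  0.5 -4.8] gap 9.963503715366954 58.46576929092407
shift [-3.6 -1.4 59.2] rot [-0. -0.  0.]
```

View pics/c3.png

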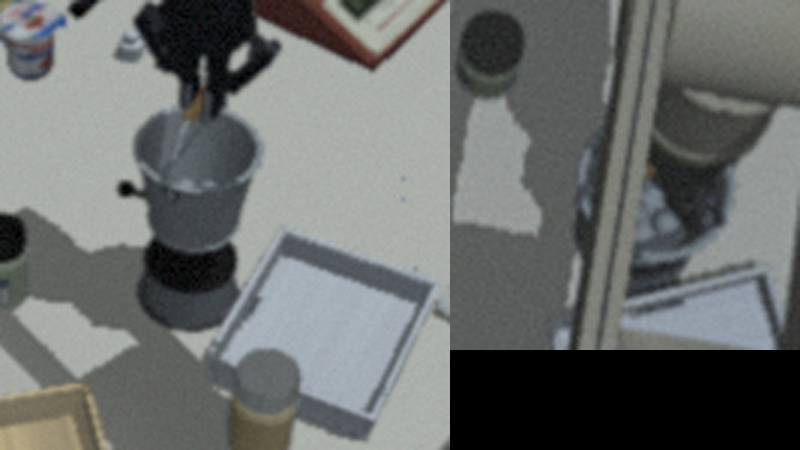

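Run:
```python
from h import *
d=pickle.load(open("d3.pkl","rb"));c=d["scene"][2]
b=np.array([533.6,-51.1,115.]);x=np.array([np.cos(np.radians(-167)),np.sin(np.radians(-167)),0])
th=np.linspace(0,2*np.pi,36)
rim=b+[0,0,95]+59*np.c_[np.cos(th),np.sin(th),0*th]
bot=b+42*np.c_[np.cos(th),np.sin(th),0*th]
S=lambda q:(q-[300,95])*3
print("knob",S(proj(c,b-72*x+[0,0,11])));print("rim",S(proj(c,rim)).min(0),S(proj(c,rim)).max(0));print("bot",S(proj(c,bot)).min(0),S(proj(c,bot)).max(0))
print("ped",S(proj(c,[[533,-55,55]])), )
ped=np.array([533,-55,55])+46*np.c_[np.cos(th),np.sin(th),0*th]
print(S(proj(c,ped)).min(0),S(proj(c,ped)).max(0))
for z in(110,115,120):print(atz(c,300+125/3,95+188/3,z+11))
```

```text
knob [[123.3 186.5]]
rim [130.7 102.2] [261.5 190.9]
bot [146.5 188.2] [234.7 251. ]
ped [[190.3 259.8]]
[143.7 226.3] [237.1 294.6]
[604.4 -38.4 121. ]
[601.2 -34.4 126. ]
[598.  -30.4 131. ]
```

The observed knob and rim match the projected model to about 1 mm: knob at (125,188) seen against (123,187) predicted, pointing away from the tray. Lowering now.

>>> jog_arm([
  [[-1,0,4],[0,0,0]],
  [[-3,-1,12],[0,0,0]],
  [[-4,-1,22],[0,0,0]],
  [[-4,-1,32],[0,0,0]],
  [[-4,-1,42],[0,0,0]],
  [[-4,-1,49],[0,0,0]],
  [[-4,-1,53],[0,0,0]],
  [[-4,-1,56],[0,0,0]],
  [[-4,-1,57],[0,0,0]],
  [[-4,-1,57],[0,0,0]],
])

```text
time: 9.25
tool_pos: [533.7, -55.4, 190.5]
tcp_rot: [180.0, 0.0, 103.5]
ft_force: [0.5, -0.2, -5.5]
finger_gap: 9.9
grip_force: 58.5
```

>>> jog_arm([
  [[0,0,0.5],[0,0,0]],
  [[0,0,1],[0,0,0]],
  [[0,0,1.5],[0,0,0]],
  [[0,0,1.5],[0,0,0]],
])

```text
time: 9.65
tool_pos: [533.6, -55.5, 188.8]
tcp_rot: [180.0, 0.0, 103.5]
ft_force: [-0.2, 0.3, -5.6]
finger_gap: 9.6
grip_force: 58.5
```

>>> jog_arm([
  [[0,0,0.7],[0,0,0]],
  [[0,0,1.4],[0,0,0]],
  [[0,0,2],[0,0,0]],
  [[0,0,2],[0,0,0]],
  [[0,0,2],[0,0,0]],
])

```text
time: 10.15
tool_pos: [533.9, -55.4, 187.7]
tcp_rot: [179.9, 0.0, 103.5]
ft_force: [-3.0, 1.6, 4.9]
finger_gap: 10.0
grip_force: 59.5
```

>>> jog_arm([
  [[0,0,0],[0,0,0]],
  [[0,0,0],[0,0,0]],
  [[0,0,0],[0,0,0]],
  [[0,0,0],[0,0,0]],
  [[0,0,0],[0,0,0]],
  [[0,0,0],[0,0,0]],
], grip=60)

```text
time: 10.75
tool_pos: [533.6, -55.5, 186.7]
tcp_rot: [-180.0, -0.0, 103.5]
ft_force: [-0.3, -0.2, 0.2]
finger_gap: 60.0
grip_force: 0.0
```

>>> jog_arm([
  [[0,0,-8],[0,0,0]],
  [[0,0,-25],[0,0,0]],
  [[0,0,-50],[0,0,0]],
  [[0,0,-75],[0,0,0]],
  [[0,0,-95],[0,0,0]],
  [[0,0,-105],[0,0,0]],
  [[0,0,-105],[0,0,0]],
  [[0,0,-105],[0,0,0]],
])

```text
time: 11.55
tool_pos: [533.4, -55.4, 291.0]
tcp_rot: [-180.0, -0.0, 103.5]
ft_force: [0.7, 0.6, -0.7]
finger_gap: 59.9
grip_force: 0.0
```

Run:
```python
from h import *
from bench import r
p,R=cur()
d={n:(*r.snapshot(n),r.camera_params(n)) for n in("scene","top")}
pickle.dump(d,open("d4.pkl","wb"))
a=cv2.resize(d["scene"][0][105:225,310:430],(600,600),interpolation=cv2.INTER_CUBIC)
cv2.imwrite("pics/c4.png",a)
c=d["scene"][2]
b=np.array([533.,-55,55.]);x=np.array([np.cos(np.radians(-167)),np.sin(np.radians(-167)),0])
S=lambda q:(q-[310,105])*5
th=np.linspace(0,2*np.pi,36)
rim=S(proj(c,b+[0,0,95]+59*np.c_[np.cos(th),np.sin(th),0*th]))
print("knob",S(proj(c,b-72*x+[0,0,11])),"rim",rim.min(0),rim.max(0))
```

```text
t 11.55 p [533.4 -55.4 291. ] e [-180.    -0.   103.5] j [-11.4  -3.4  90.2  -0.   93.2 -24.9] F [ 0.7  0.6 -0.7] gap 59.89876357517262 0.0
knob [[158.8 329.9]] rim [171.  196.5] [381.3 343.6]
```

View pics/c4.png

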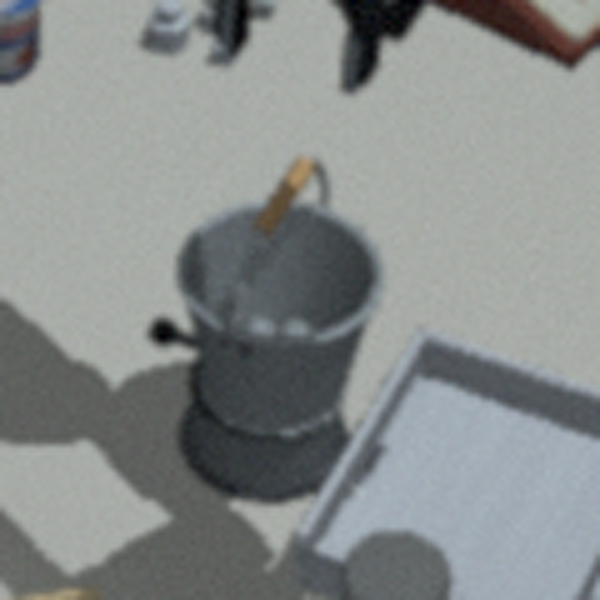

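Pail stands on the pedestal with its knob at (162,331) against a predicted (159,330). The bail is upright and the balls are inside. Next I'll approach the knob with a 40° lean.

```bash
cat >> h.py <<'E'
X=np.array([np.cos(np.radians(-167)),np.sin(np.radians(-167)),0]);Z=np.array([0,0,1.]);Y=np.cross(Z,X)
B=np.array([533,-55,55.]);KN=B-72*X+11*Z
def lean(a):
    a=np.radians(a);s,c=np.sin(a),np.cos(a)
    return Ro.from_matrix(np.c_[-s*Z-c*X,Y,s*X-c*Z])
E
python3 - <<'E'
from h import *
p,R=cur(); L=lean(40)
z=L.as_matrix()[:,2]
print(KN,L.as_euler("xyz",degrees=True))
rel(p,R,KN+19*z-110*z,L)
rel(p,R,KN-110*X+190*Z,L)
E
```

```text
t 11.65 p [532.9 -55.3 290.2] e [-179.9   -0.1  103.5] j [-11.4  -3.4  90.3   0.   93.2 -24.9] F [-0.1 -0.6  0.1] gap 60.212226429934695 0.0
[603.2 -38.8  66. ] [180.  40.  13.]
shift [ -0.9 131.  154.2] rot [ 0.5 -0.5  1.5]
shift [ -1.2 182.2  33.8] rot [ 0.5 -0.5  1.5]
```

>>> jog_arm([
  [[0,15,0],[0.045,-0.045,0.135]],
  [[0,35,0],[0.09,-0.09,0.27]],
  [[0,55,0],[0.135,-0.135,0.405]],
  [[0,75,0],[0.18,-0.18,0.54]],
  [[0,95,0],[0.225,-0.225,0.675]],
  [[0,115,0],[0.27,-0.27,0.81]],
  [[0,135,0],[0.315,-0.315,0.945]],
  [[0,155,0],[0.36,-0.36,1.08]],
  [[0,170,10],[0.405,-0.405,1.215]],
  [[0,182,20],[0.45,-0.45,1.35]],
], grip=50)

```text
time: 12.65
tool_pos: [703.4, -14.6, 274.2]
tcp_rot: [-175.0, 31.1, 31.4]
ft_force: [1.4, 1.0, 0.3]
finger_gap: 49.8
grip_force: 0.0
```

Run:
```python
from h import *
p,R=cur(); L=lean(40)
z=L.as_matrix()[:,2]
rel(p,R,KN+19*z-110*z,L)
```

```text
t 12.65 p [703.4 -14.6 274.2] e [-175.    31.1   31.4] j [  0.3  65.1   6.9 -16.1 136.4  51.4] F [1.4 1.  0.3] gap 49.77829364462445 0.0
shift [ 34.9  -0.9 141.3] rot [ 0.1 -0.1  0.3]
```

Run:
```python
from h import *
p,R=cur(); L=lean(37)
z=L.as_matrix()[:,2]
rel(p,R,KN+19*z-80*z,L)
```

```text
t 12.65 p [703.4 -14.6 274.2] e [-175.    31.1   31.4] j [  0.3  65.1   6.9 -16.1 136.4  51.4] F [1.4 1.  0.3] gap 49.77829364462445 0.0
shift [ 28.1  -5.2 170.4] rot [ 0.1 -0.1  0.3]
```

>>> jog_arm([
  [[2,0,15],[0.03,-0.02,0.08]],
  [[6,-1,35],[0.06,-0.05,0.16]],
  [[9,-2,55],[0.09,-0.08,0.25]],
  [[12,-2,75],[0.1,-0.1,0.3]],
  [[15,-3,95],[0.1,-0.1,0.3]],
  [[18,-3,115],[0.1,-0.1,0.3]],
  [[22,-4,135],[0.1,-0.1,0.3]],
  [[25,-5,152],[0.1,-0.1,0.3]],
  [[28,-5,170],[0.1,-0.1,0.3]],
  [[28,-5,170],[0.1,-0.1,0.3]],
])

```text
time: 13.65
tool_pos: [636.8, -31.2, 112.6]
tcp_rot: [179.3, 37.7, 11.2]
ft_force: [-0.1, 0.0, -0.4]
finger_gap: 50.2
grip_force: 0.0
```

Run:
```python
from h import *
p,R=cur(); L=lean(37)
z=L.as_matrix()[:,2]
rel(p,R,KN+19*z-50*z,L)
rel(p,R,KN+19*z,L)
```

```text
t 13.65 p [636.8 -31.2 112.6] e [179.3  37.7  11.2] j [ -2.3  57.   38.9 -10.3 120.5  73.9] F [-0.1  0.  -0.4] gap 50.18613960785485 0.0
shift [ 0.9  0.  27. ] rot [-0.  0. -0.]
shift [ 1.5  0.4 77. ] rot [-0.  0. -0.]
```

>>> jog_arm([
  [[0,0,8],[-0.02,0.01,-0.025]],
  [[1,0,18],[-0.02,0.01,-0.025]],
  [[1,0,30],[-0.02,0.01,-0.025]],
  [[1,0,42],[-0.02,0.01,-0.025]],
  [[1,0,54],[-0.02,0.01,-0.025]],
  [[1,0,64],[-0.02,0.01,-0.025]],
  [[1,0,71],[-0.02,0.01,-0.025]],
  [[1,0,75],[-0.02,0.01,-0.025]],
  [[1,0,77],[-0.02,0.01,-0.025]],
  [[1,0,77],[-0.02,0.01,-0.025]],
])

```text
time: 14.65
tool_pos: [594.9, -40.9, 55.2]
tcp_rot: [179.1, 36.8, 12.9]
ft_force: [0.5, 0.2, 0.7]
finger_gap: 49.9
grip_force: 0.0
```

Run:
```python
from h import *
from bench import r
p,R=cur(); L=lean(37)
z=L.as_matrix()[:,2]
rel(p,R,KN+19*z,L)
a=r.snapshot("scene")
cv2.imwrite("pics/c5.png",cv2.resize(a[0][105:225,310:430],(600,600),interpolation=cv2.INTER_CUBIC))
```

```text
t 14.65 p [594.9 -40.9  55.2] e [179.1  36.8  12.9] j [ -2.7  50.9  54.2 -10.8 110.1  73.6] F [0.5 0.2 0.7] gap 49.90413337504837 0.0
shift [ 0.3 -0.3  5.2] rot [ 0. -0. -0.]
```

View pics/c5.png

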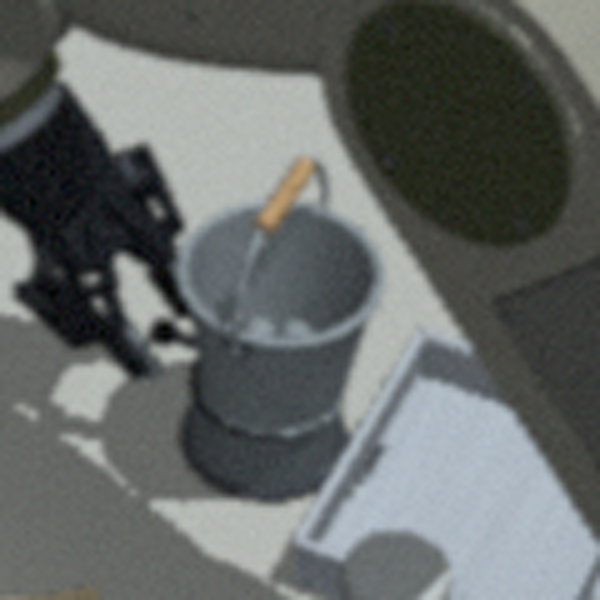

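Fingers straddle the knob at (160,332), so I'll advance 4 mm and close.

>>> jog_arm([
  [[0,0,2],[0,0,0]],
  [[0,0,4],[0,0,0]],
  [[0,0,4],[0,0,0]],
  [[0,0,4],[0,0,0]],
  [[0,0,4],[0,0,0]],
  [[0,0,4],[0,0,0]],
  [[0,0,4],[0,0,0]],
  [[0,0,4],[0,0,0]],
], grip=0, force=30)

```text
time: 15.5
tool_pos: [592.4, -41.6, 51.8]
tcp_rot: [179.1, 36.8, 12.9]
ft_force: [0.8, -0.1, -1.1]
finger_gap: 15.7
grip_force: 29.2
```

>>> jog_arm([
  [[0,0,0],[0,0,0]],
  [[0,0,0],[0,0,0]],
  [[0,0,0],[0,0,0]],
  [[0,0,0],[0,0,0]],
], force=120)

```text
time: 15.9
tool_pos: [592.5, -41.6, 52.1]
tcp_rot: [179.1, 36.8, 12.9]
ft_force: [0.6, -0.9, 2.1]
finger_gap: 12.5
grip_force: 117.1
```

```bash
cat >> h.py <<'E'
def arc(p,R,ths,extra=lambda t:0):
    # rigid turn by th about the pail's front bottom edge (axis +Y)
    E=B+42*X
    for t in ths:
        q=Ro.from_rotvec(np.radians(t)*Y); print(t,end=" "); rel(p,R,E+q.apply(p-E)+extra(t),q*R)
E
python3 - <<'E'
from h import *
p,R=cur(); arc(p,R,[4,8,12,16,20,24,28,32,36,40])
E
```

```text
t 15.9 p [592.5 -41.6  52.1] e [179.1  36.8  12.9] j [ -2.7  50.7  54.8 -10.8 109.7  73.6] F [ 0.6 -0.9  2.1] gap 12.54410299155563 117.14017152786255
4 shift [-4.3  0.1 -5.7] rot [0.  0.1 0. ]
8 shift [ -9.1   0.2 -11.2] rot [0.  0.1 0. ]
12 shift [-14.2   0.3 -16.2] rot [0.  0.2 0. ]
16 shift [-19.6   0.3 -20.9] rot [0.  0.3 0. ]
20 shift [-25.4   0.4 -25.3] rot [0.  0.3 0. ]
24 shift [-31.4   0.5 -29.2] rot [0.  0.4 0. ]
28 shift [-37.7   0.5 -32.6] rot [0.  0.5 0. ]
32 shift [-44.2   0.6 -35.7] rot [0.  0.6 0. ]
36 shift [-50.9   0.6 -38.2] rot [0.  0.6 0. ]
40 shift [-57.8   0.7 -40.3] rot [0.  0.7 0. ]
```

>>> jog_arm([
  [[-5,0,-6],[0,0.07,0]],
  [[-10,0,-12],[0,0.14,0]],
  [[-15,0,-17],[0,0.21,0]],
  [[-21,0,-22],[0,0.28,0]],
  [[-27,0,-27],[0,0.35,0]],
  [[-33,0,-31],[0,0.42,0]],
  [[-40,0,-35],[0,0.49,0]],
  [[-47,0,-39],[0,0.56,0]],
  [[-54,1,-42],[0,0.63,0]],
  [[-61,1,-44],[0,0.7,0]],
])

```text
time: 16.9
tool_pos: [569.7, -46.7, 123.3]
tcp_rot: [179.3, -3.4, 13.5]
ft_force: [-1.1, 0.9, -3.6]
finger_gap: 12.3
grip_force: 117.4
```

Run:
```python
from h import *
from bench import r
p,R=cur(); arc(p,R,[5,10,15,20,25,30,35,40,45,50,55,60])
print(R.as_matrix().round(2))
a=r.snapshot("scene")
cv2.imwrite("pics/c6.png",cv2.resize(a[0][105:245,310:450],(560,560),interpolation=cv2.INTER_CUBIC))
```

```text
t 16.9 p [569.7 -46.7 123.3] e [179.3  -3.4  13.5] j [-10.3   4.2 100.4   0.8  72.   66. ] F [-1.1  0.9 -3.6] gap 12.304683791519555 117.38780736923218
5 shift [-5.8  0.  -7. ] rot [-0.   0.1  0. ]
10 shift [-12.3   0.1 -13.5] rot [-0.   0.2  0. ]
15 shift [-19.3   0.1 -19.5] rot [-0.   0.3  0. ]
20 shift [-26.7   0.1 -24.8] rot [-0.   0.3  0. ]
25 shift [-34.6   0.1 -29.4] rot [-0.   0.4  0. ]
30 shift [-42.9   0.  -33.3] rot [-0.   0.5  0. ]
35 shift [-51.5  -0.  -36.5] rot [-0.   0.6  0. ]
40 shift [-60.3  -0.1 -38.9] rot [-0.   0.7  0. ]
45 shift [-69.3  -0.1 -40.5] rot [-0.   0.8  0. ]
50 shift [-78.4  -0.2 -41.4] rot [-0.   0.9  0. ]
55 shift [-87.6  -0.2 -41.4] rot [-0.  1.  0.]
60 shift [-96.7  -0.3 -40.7] rot [-0.  1.  0.]
[[ 1.   0.2  0.1]
 [ 0.2 -1.   0. ]
 [ 0.1  0.  -1. ]]
```

View pics/c6.png

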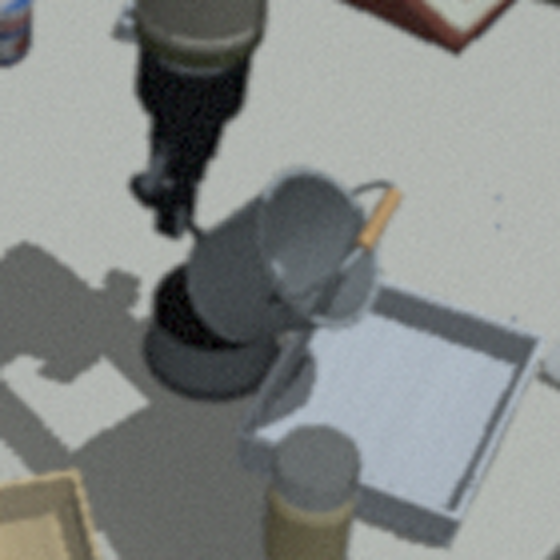

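Pail is held rigidly, tilted about 45° with its mouth over the tray. I'll continue to about 85°, then slowly past 95°.

>>> jog_arm([
  [[-4,0,-7],[0,0.07,0]],
  [[-8,0,-14],[0,0.14,0]],
  [[-12,0,-20],[0,0.21,0]],
  [[-17,0,-26],[0,0.28,0]],
  [[-22,0,-32],[0,0.35,0]],
  [[-27,0,-37],[0,0.42,0]],
  [[-33,0,-42],[0,0.48,0]],
  [[-39,0,-46],[0,0.53,0]],
  [[-43,0,-50],[0,0.57,0]],
  [[-47,0,-53],[0,0.6,0]],
])

```text
time: 17.95
tool_pos: [520.4, -57.3, 172.1]
tcp_rot: [179.3, -37.6, 13.9]
ft_force: [-0.0, -0.4, -5.0]
finger_gap: 12.3
grip_force: 117.4
```

Run:
```python
from h import *
p,R=cur()
G=p-19*R.as_matrix()[:,2]; print("grasp in stand frame",(G-B)@np.c_[X,Y,Z])
```

```text
t 17.95 p [520.4 -57.3 172.1] e [179.3 -37.6  13.9] j [-28.5 -36.1 136.   29.8  54.   35.7] F [-0.  -0.4 -5. ] gap 12.273338180573614 117.37751841545105
grasp in stand frame [ 24.4  -0.6 132.2]
```

>>> jog_arm([
  [[3,0,0],[0,0.04,0]],
  [[6,0,0],[0,0.075,0]],
  [[9,0,0],[0,0.11,0]],
  [[12,0,0],[0,0.145,0]],
  [[15,0,0],[0,0.18,0]],
  [[17,0,0],[0,0.215,0]],
  [[19,0,0],[0,0.25,0]],
  [[21,0,0],[0,0.285,0]],
  [[23,0,0],[0,0.32,0]],
  [[24,0,0],[0,0.35,0]],
])

```text
time: 18.95
tool_pos: [561.1, -63.7, 193.0]
tcp_rot: [179.8, -56.9, 14.5]
ft_force: [0.0, 1.1, -4.7]
finger_gap: 12.3
grip_force: 117.9
```

Run:
```python
from h import *
from bench import r
p,R=cur()
a=r.snapshot("scene")
cv2.imwrite("pics/c7.png",cv2.resize(a[0][105:265,310:470],(560,560),interpolation=cv2.INTER_CUBIC))
```

```text
t 18.95 p [561.1 -63.7 193. ] e [179.8 -56.9  14.5] j [-37.5 -35.5 143.1  61.1  48.7   5.1] F [ 0.   1.1 -4.7] gap 12.334445696098214 117.92251467704773
```

View pics/c7.png

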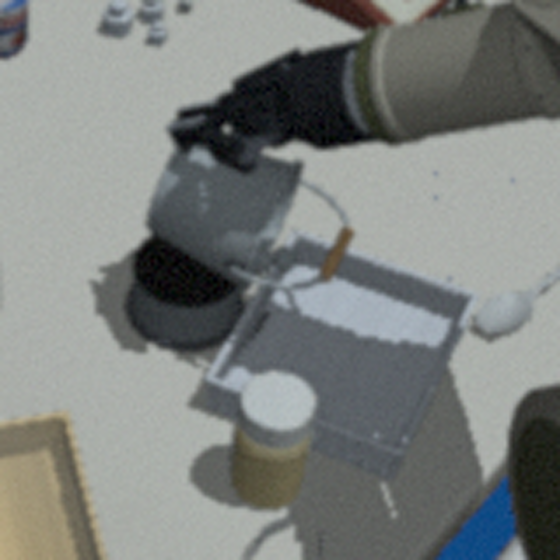

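Run:
```python
from h import *
p,R=cur()
M=R.as_matrix();G=p-19*M[:,2]; S=np.c_[X,Y,Z]
print("grasp stand",(G-B)@S, "axes in stand",(S.T@M).round(2))
ph=np.radians(36.8+56.9); print("lip",(G-B)@S+[131*np.cos(ph)+84*np.sin(ph),0,-131*np.sin(ph)+84*np.cos(ph)])
rel(p,R,p+40*X+5*Z,Ro.from_rotvec(np.radians(-14)*Y)*R)
```

```text
t 19.0 p [561.3 -64.  192.7] e [179.8 -56.9  14.4] j [-37.5 -35.4 143.1  61.2  48.6   4.9] F [ 0.2 -0.7 -5.8] gap 12.485568657372827 117.92783617973328
grasp stand [ -9.6  15.4 148.1] axes in stand [[-0.6 -0.  -0.8]
 [-0.   1.  -0. ]
 [ 0.8  0.  -0.6]]
lip [65.8 15.4 11.9]
shift [-17.6  -0.9 -36.2] rot [ 0.  -0.2  0. ]
```

Run:
```python
from h import *
p,R=cur()
rel(p,R,[520.4,-57.3,178],Ro.from_euler("xyz",[179.3,-37.6,13.9],degrees=True))
```

```text
t 19.0 p [561.3 -64.  192.7] e [179.8 -56.9  14.4] j [-37.5 -35.4 143.1  61.2  48.6   4.9] F [ 0.2 -0.7 -5.8] gap 12.485568657372827 117.92783617973328
shift [-33.  -16.5 -23.8] rot [-0.  -0.3  0. ]
```

>>> jog_arm([
  [[-10,-5,-8],[0,-0.15,0]],
  [[-25,-12,-18],[0,-0.3,0]],
  [[-33,-16,-24],[0,-0.34,0]],
])

```text
time: 19.3
tool_pos: [520.0, -59.1, 180.5]
tcp_rot: [179.6, -37.1, 14.3]
ft_force: [0.4, 0.7, -2.8]
finger_gap: 12.7
grip_force: 118.0
```

Run:
```python
from h import *
from bench import r
p,R=cur()
a=r.snapshot("scene")
cv2.imwrite("pics/c8.png",cv2.resize(a[0][105:265,310:470],(560,560),interpolation=cv2.INTER_CUBIC))
M=R.as_matrix();G=p-19*M[:,2]; S=np.c_[X,Y,Z]
print("grasp stand",(G-B)@S)
g=r.snapshot("top"); cv2.imwrite("pics/t8.png",g[0])
```

```text
t 19.3 p [520.  -59.1 180.5] e [179.6 -37.1  14.3] j [-29.  -35.8 134.6  29.6  55.8  35.5] F [ 0.4  0.7 -2.8] gap 12.689555513768635 117.97841191291809
grasp stand [ 25.1   1.2 140.7]
```

View pics/c8.png

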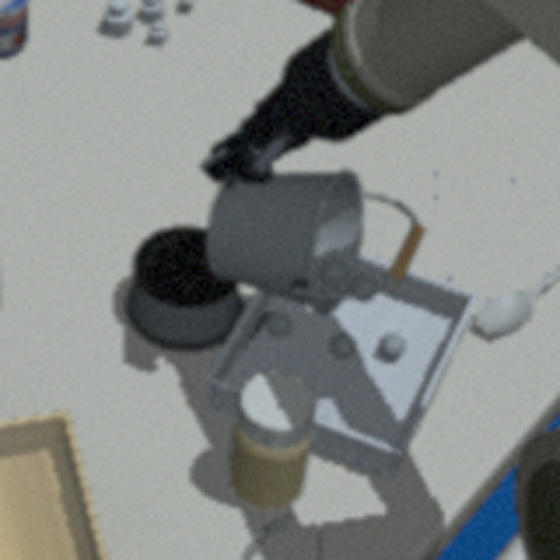

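Three balls are in the tray at (275,322), (342,345) and (390,345), with others at the lip near (345,275) and (370,285). I've now viewed 12 pictures, past the limit of 10, so from here I'll measure with image and depth code only.

>>> jog_arm([
  [[0,0,0],[0,0,0]],
  [[0,0,0],[0,0,0]],
  [[0,0,0],[0,0,0]],
  [[0,0,0],[0,0,0]],
  [[0,0,0],[0,0,0]],
  [[0,0,0],[0,0,0]],
])

```text
time: 20.0
tool_pos: [520.6, -58.4, 179.6]
tcp_rot: [179.7, -37.5, 14.3]
ft_force: [-0.7, 0.5, -3.0]
finger_gap: 12.5
grip_force: 118.0
```

Run:
```python
from h import *
from bench import r
p,R=cur()
d={n:(*r.snapshot(n),r.camera_params(n)) for n in("scene","top")}
pickle.dump(d,open("d9.pkl","wb"))
f=[r.sense()["ft_force"][2]]
S=np.c_[X,Y,Z]
# all points in stand frame from the depth maps, above tray floor inside the tray
for n in d:
    im,z,c=d[n]
    v,u=np.nonzero(z>0)
    K=np.array([[c["fx"],0,c["cx"]],[0,c["fy"],c["cy"]],[0,0,1]])
    q=cv2.undistortPoints(np.c_[u,v].astype(float).reshape(-1,1,2),K,np.array(c["dist_coeffs"]))[:,0]
    P=np.array(c["pose"]);W=np.c_[q,np.ones(len(q))]*z[v,u][:,None]@P[:3,:3].T+P[:3,3]
    s=(W-[B[0],B[1],0])@S
    m=(s[:,0]>62)&(s[:,0]<222)&(abs(s[:,1])<90)&(s[:,2]>14)&(s[:,2]<36)
    mask=np.zeros(z.shape,np.uint8);mask[v[m],u[m]]=1
    k,lab,st,ce=cv2.connectedComponentsWithStats(mask)
    L=lab[v,u]
    for i in range(1,k):
        if st[i,4]>=8: print(n,ce[i],st[i,4],"stand",np.median(s[L==i],0),s[L==i].max(0)-s[L==i].min(0))
```

```text
t 20.0 p [520.6 -58.4 179.6] e [179.7 -37.5  14.3] j [-29.2 -35.8 134.9  30.2  55.6  34.9] F [-0.7  0.5 -3. ] gap 12.47724634323525 117.97546148300171
scene [389.1 197.1] 40 stand [82.7  5.5 23.1] [19.7 21.6 17.5]
scene [413.2 204.4] 40 stand [156.3  11.4  24.5] [19.3 25.3 14.7]
scene [430.4 209.5] 78 stand [208.    9.8  23.4] [18.7 49.5 16.6]
scene [375.5 206.6] 11 stand [ 62.8 -45.9  26.9] [ 1.  38.  17.5]
scene [373.3 217.3] 29 stand [ 72.5 -87.   24. ] [23.2  5.6 22. ]
scene [410.5 232. ] 98 stand [184.6 -87.   23.5] [67.   7.8 21.9]
scene [419.5 230.1] 13 stand [206.6 -71.   26. ] [16.4  9.8 10.5]
top [369.  240.5] 21 stand [ 63.3 -58.4  27.4] [ 2.3 49.4 21.4]
top [400.4 265.6] 30 stand [154.8  11.8  25.1] [16.4 17.5 13.2]
top [376.6 291.1] 43 stand [208.2 -73.4  25.2] [19.9 19.9 19.3]
```

Run:
```python
from h import *
from bench import r
import time
d=pickle.load(open("d9.pkl","rb"));im,z,c=d["scene"];S=np.c_[X,Y,Z]
f=[]
for v in range(202,218):
    print(v," ".join("%4d/%3d/%2d"%tuple((atd(c,u,v,z)-[B[0],B[1],0])@S) if z[v,u]>0 else "  --  " for u in range(420,444,2)))
for i in range(15):
    r.snapshot("scene"); f.append(r.sense()["ft_force"][2])
print(np.mean(f),np.std(f))
```

```text
202  167/ 44/ 6  172/ 51/ 1  178/ 49/ 6  183/ 55/ 3  189/ 51/10  194/ 58/ 5  199/ 60/ 6  204/ 63/ 5  209/ 66/ 5  220/ 37/41  225/ 40/41  224/ 86/-6
203  169/ 39/ 7  175/ 39/10  180/ 41/11  185/ 46/ 9  190/ 50/ 8  195/ 57/ 3  203/ 38/27  208/ 44/23  211/ 64/ 4  221/ 34/41  221/ 67/ 6  226/ 77/-1
204  170/ 38/ 4  175/ 40/ 5  181/ 42/ 5  186/ 46/ 5  191/ 47/ 6  200/ 32/27  205/ 32/30  210/ 39/25  212/ 59/ 5  222/ 30/41  223/ 65/ 5  227/ 71/ 1
205  171/ 36/ 2  177/ 36/ 5  182/ 38/ 6  187/ 43/ 3  192/ 45/ 4  201/ 30/25  205/ 34/23  211/ 37/23  214/ 53/ 8  223/ 28/39  223/ 69/-3  228/ 69/ 0
206  172/ 31/ 3  178/ 31/ 7  183/ 39/ 1  189/ 36/ 8  194/ 41/ 5  202/ 27/24  207/ 26/28   --    219/ 22/39  224/ 26/37  224/ 63/ 0  230/ 65/ 0
207  174/ 28/ 3  179/ 29/ 5  185/ 28/10  190/ 33/ 7  196/ 32/10  203/ 25/22  209/ 23/27  213/ 32/20  221/ 16/42  222/ 48/ 9  226/ 57/ 1  231/ 61/ 0
208  176/ 20/ 8  181/ 25/ 5  186/ 27/ 6  192/ 28/ 8  196/ 32/ 6  203/ 29/13  209/ 28/18  214/ 29/20  222/ 14/40  222/ 49/ 2  226/ 61/-7  232/ 56/ 1
209  177/ 19/ 5  182/ 21/ 6  187/ 24/ 5  192/ 31/ 0  198/ 29/ 6  204/
[... 601 characters left out ...]
16/  5/24  223/ -6/41  223/ 30/ 0  228/ 32/ 1  233/ 36/ 0  238/ 39/ 0
214  183/  3/ 3  189/  1/ 9  194/  7/ 4  201/  0/17  207/ -4/25  211/  2/20  219/-11/40  224/-10/41  224/ 30/-3  228/ 36/-7  234/ 37/-5  240/ 36/ 0
215  185/ -1/ 4  190/  0/ 7  195/  5/ 2  202/ -4/18  207/ -1/17  213/ -1/21  221/-16/41  221/ 13/ 9  225/ 26/-2  231/ 27/ 0  236/ 30/-1  241/ 33/-1
216  186/ -4/ 4  191/ -1/ 3  196/  1/ 3  202/  2/ 6  208/ -4/17  214/ -3/19  222/-20/42  222/ 17/ 0  227/ 20/ 0  232/ 23/ 0  237/ 28/-3  242/ 27/ 0
217  187/ -7/ 3  194/-11/11  197/  0/ 2  203/ -2/ 7  208/  2/ 4  213/  6/ 3  223/-21/39  223/ 13/ 0  228/ 16/ 0  233/ 20/ 0  239/ 18/ 4  243/ 27/-2
-2.9009353744113238 0.4282515689651246
```

Five balls are located in the tray at stand-frame (83,5), (156,11), (207,28), (208,1) and (207,-72). The tilt is right at the threshold, so I'll add a few degrees and hold.

>>> jog_arm([
  [[4,0,-1],[0,0.05,0]],
  [[7,0,-2],[0,0.1,0]],
  [[10,0,-2],[0,0.15,0]],
  [[10,0,-2],[0,0.17,0]],
  [[10,0,-2],[0,0.17,0]],
  [[10,0,-2],[0,0.17,0]],
  [[10,0,-2],[0,0.17,0]],
  [[10,0,-2],[0,0.17,0]],
  [[10,0,-2],[0,0.17,0]],
  [[10,0,-2],[0,0.17,0]],
])

```text
time: 21.85
tool_pos: [527.2, -56.5, 187.5]
tcp_rot: [179.7, -47.2, 14.4]
ft_force: [0.5, -0.3, -3.0]
finger_gap: 12.5
grip_force: 118.0
```

Run:
```python
from h import *
from bench import r
p,R=cur()
S=np.c_[X,Y,Z]
M=R.as_matrix();G=p-19*M[:,2];print("grasp stand",(G-B)@S)
# pail tilt: fit the visible outer pail points from depth in stand x-z (silhouette top edge = knob-side wall)
im,z=r.snapshot("scene");c=r.camera_params("scene")
v,u=np.mgrid[130:225:1,330:430:1];v=v.ravel();u=u.ravel();k=z[v,u]>0;v=v[k];u=u[k]
K=np.array([[c["fx"],0,c["cx"]],[0,c["fy"],c["cy"]],[0,0,1]])
q=cv2.undistortPoints(np.c_[u,v].astype(float).reshape(-1,1,2),K,np.array(c["dist_coeffs"]))[:,0]
P=np.array(c["pose"]);W=np.c_[q,np.ones(len(q))]*z[v,u][:,None]@P[:3,:3].T+P[:3,3]
s=(W-B)@S
g=(G-B)@S
def res(th,q=None):
    # pail-frame points for tilt th with knob at grasp
    e=np.array([[np.cos(th),0,-np.sin(th)],[0,1,0],[np.sin(th),0,np.cos(th)]])  # rows: pail axes in stand
    return (s-g)@e.T+[-72,0,11]
for t in range(66,100,3):
    a=res(np.radians(t));rr=np.hypot(a[:,0],a[:,1]);R0=42+17*a[:,2]/95
    m=(a[:,2]>8)&(a[:,2]<88)&(abs(rr-R0)<4);print(t,m.sum(),end="; ")
```

```text
t 21.85 p [527.2 -56.5 187.5] e [179.7 -47.2  14.4] j [-34.4 -41.4 141.7  43.3  53.1  22.7] F [ 0.5 -0.3 -3. ] gap 12.493582833859838 118.00122499465942
grasp stand [ 19.9   0.4 145.4]
66 190; 69 226; 72 265; 75 307; 78 372; 81 472; 84 556; 87 545; 90 585; 93 605; 96 520; 99 443;
```

```bash
cat >> h.py <<'E'
np.set_printoptions(precision=2,suppress=True)
PF=np.array([592.5,-41.6,52.1]);RF=Ro.from_euler("xyz",[179.1,36.8,12.9],degrees=True)
def back(p,R,phs,lift):
    E=B+42*X
    for t in phs:
        q=Ro.from_rotvec(np.radians(t)*Y);print(t,end=" ");rel(p,R,E+q.apply(PF-E)+lift*Z,q*RF)
E
python3 - <<'E'
from h import *
p,R=cur()
back(p,R,[76,68,60,52,44],15)
E
```

```text
t 21.9 p [527.21 -56.49 187.46] e [179.67 -47.19  14.44] j [-34.41 -41.45 141.73  43.32  53.09  22.74] F [ 0.87 -0.46 -3.74] gap 12.523912327917508 118.00104260444641
76 shift [-19.01  -0.06   6.3 ] rot [-0.03 -0.14  0.02]
68 shift [-13.35   0.2   19.51] rot [-0.03 -0.28  0.02]
60 shift [-9.58  0.44 33.38] rot [-0.02 -0.42  0.02]
52 shift [-7.78  0.65 47.64] rot [-0.02 -0.56  0.02]
44 shift [-7.99  0.83 62.01] rot [-0.02 -0.7   0.02]
```

>>> jog_arm([
  [[-4,0,3],[0,-0.07,0]],
  [[-8,0,8],[-0.01,-0.14,0]],
  [[-10,0,13],[-0.01,-0.21,0]],
  [[-11,0,19],[-0.02,-0.28,0.01]],
  [[-10,0,26],[-0.02,-0.35,0.02]],
  [[-9,0,33],[-0.02,-0.42,0.02]],
  [[-9,0,40],[-0.02,-0.49,0.02]],
  [[-8,1,48],[-0.02,-0.56,0.02]],
  [[-8,1,55],[-0.02,-0.63,0.02]],
  [[-8,1,62],[-0.02,-0.7,0.02]],
])

```text
time: 22.9
tool_pos: [567.0, -47.7, 139.4]
tcp_rot: [179.3, -7.0, 12.7]
ft_force: [-0.3, 0.0, -2.6]
finger_gap: 12.1
grip_force: 117.9
```

Run:
```python
from h import *
p,R=cur()
back(p,R,[40,30,20,10,0],12)
back(p,R,[-3],4)
```

```text
t 22.9 p [567.03 -47.69 139.42] e [179.27  -6.99  12.75] j [-11.38  -0.31 103.45   2.33  70.21  65.26] F [-0.31  0.04 -2.57] gap 12.149642757552778 117.9141354560852
40 shift [ 2.9  -0.34  8.86] rot [-0.   -0.07 -0.  ]
30 shift [10.89 -0.59 24.94] rot [-0.   -0.24 -0.01]
20 shift [15.96 -0.83 42.17] rot [-0.   -0.41 -0.01]
10 shift [17.96 -1.08 60.01] rot [-0.   -0.59 -0.01]
0 shift [16.83 -1.31 77.94] rot [-0.   -0.76 -0.01]
-3 shift [14.91 -1.48 91.19] rot [-0.   -0.82 -0.01]
```

>>> jog_arm([
  [[3,0,9],[0,-0.07,0]],
  [[7,0,17],[0,-0.15,0]],
  [[11,-1,25],[0,-0.24,0]],
  [[14,-1,34],[0,-0.33,0]],
  [[16,-1,42],[0,-0.41,0]],
  [[17,-1,51],[0,-0.5,0]],
  [[18,-1,60],[0,-0.59,-0.01]],
  [[18,-1,69],[0,-0.68,-0.01]],
  [[17,-1,78],[0,-0.76,-0.01]],
  [[17,-1,78],[0,-0.76,-0.01]],
])

```text
time: 23.9
tool_pos: [589.9, -41.1, 57.2]
tcp_rot: [179.5, 37.0, 13.0]
ft_force: [-0.6, 0.2, -5.0]
finger_gap: 12.5
grip_force: 118.1
```

```bash
cat > fit.py <<'E'
from h import *
from bench import r
from scipy.optimize import least_squares
def fit(x0):
    """pail pose (base x,y in stand frame, z over pedestal top, tilt about Y deg) from depth"""
    im,z=r.snapshot("scene");c=r.camera_params("scene");S=np.c_[X,Y,Z]
    v,u=np.mgrid[110:225,320:430];v=v.ravel();u=u.ravel();k=z[v,u]>0;v=v[k];u=u[k]
    K=np.array([[c["fx"],0,c["cx"]],[0,c["fy"],c["cy"]],[0,0,1]])
    q=cv2.undistortPoints(np.c_[u,v].astype(float).reshape(-1,1,2),K,np.array(c["dist_coeffs"]))[:,0]
    P=np.array(c["pose"]);s=(np.c_[q,np.ones(len(q))]*z[v,u][:,None]@P[:3,:3].T+P[:3,3]-B)@S
    def pf(x,s):
        t=np.radians(x[3]);e=np.array([[np.cos(t),0,-np.sin(t)],[0,1,0],[np.sin(t),0,np.cos(t)]])
        a=(s-x[:3])@e.T
        rr=np.hypot(a[:,0],a[:,1]);ro=42+14*a[:,2]/95
        side=np.minimum(abs(rr-ro),abs(rr-ro+3));
        d=np.where((a[:,2]>3)&(a[:,2]<92),side,np.hypot(rr-57,np.clip(abs(a[:,2]-95),0,None)))
        return d
    x=np.array(x0,float)
    for _ in range(4):
        s1=s[pf(x,s)<9]
        x=least_squares(lambda y:pf(y,s1),x,loss="soft_l1",f_scale=2).x
    print("pail x,y,z,tilt",x,len(s1),"med res",np.median(pf(x,s1)))
E
python3 - <<'E'
from fit import *
p,R=cur(); fit([0,0,12,5]); fit([0,0,12,0])
back(p,R,[0],0)
E
```

```text
t 23.9 p [589.92 -41.15  57.24] e [179.53  37.02  12.98] j [ -2.86  50.33  54.94 -10.58 110.26  73.52] F [-0.56  0.19 -5.01] gap 12.451558226030734 118.06114554405212
pail x,y,z,tilt [ 2.15 -0.97  5.86  3.1 ] 1400 med res 0.8775767231328864
pail x,y,z,tilt [ 4.82 -1.18  5.15  1.7 ] 1418 med res 0.9337454898338784
0 shift [5.02 1.   2.66] rot [-0.01  0.    0.  ]
```

>>> jog_arm([
  [[1,0,0.5],[0,-0.01,0]],
  [[2,0.5,1],[0,-0.02,0]],
  [[3,1,1.5],[0,-0.03,0]],
  [[4,1,2],[0,-0.03,0]],
  [[4,1,2],[0,-0.03,0]],
  [[4,1,2],[0,-0.03,0]],
])

```text
time: 24.6
tool_pos: [594.4, -42.6, 60.3]
tcp_rot: [179.3, 38.1, 12.8]
ft_force: [-0.1, 0.2, -2.4]
finger_gap: 12.4
grip_force: 118.0
```

Run:
```python
from fit import *
p,R=cur(); fit([2,0,3,2])
```

```text
t 24.6 p [594.37 -42.57  60.28] e [179.28  38.15  12.76] j [ -2.79  52.06  52.4  -11.06 112.11  73.42] F [-0.05  0.25 -2.41] gap 12.439470826623534 118.02303671836853
pail x,y,z,tilt [1.79 0.1  3.12 1.77] 1450 med res 1.1523401036608147
```

>>> jog_arm([
  [[0.6,0,0.8],[0,0,0]],
  [[1.2,0,1.6],[0,0,0]],
  [[1.9,0,2.4],[0,0,0]],
  [[2.5,0,3.2],[0,0,0]],
  [[3.1,0,4],[0,0,0]],
  [[3.1,0,4],[0,0,0]],
  [[3.1,0,4],[0,0,0]],
])

```text
time: 25.35
tool_pos: [594.3, -42.7, 55.1]
tcp_rot: [179.3, 38.2, 12.8]
ft_force: [-0.7, 0.5, -1.8]
finger_gap: 12.5
grip_force: 118.0
```

Run:
```python
from fit import *
p,R=cur(); fit([2,0,3,2])
```

```text
t 25.35 p [594.28 -42.65  55.07] e [179.28  38.18  12.76] j [ -2.79  52.42  52.43 -11.04 111.76  73.49] F [-0.74  0.54 -1.83] gap 12.450777978078973 118.0281937122345
pail x,y,z,tilt [1.6  0.34 2.09 0.04] 1423 med res 0.9650718837159573
```

>>> jog_arm([
  [[0.3,0,0.4],[0,0,0]],
  [[0.6,0,0.8],[0,0,0]],
  [[0.9,0,1.2],[0,0,0]],
  [[1.2,0,1.6],[0,0,0]],
  [[1.2,0,1.6],[0,0,0]],
  [[1.2,0,1.6],[0,0,0]],
])

```text
time: 26.0
tool_pos: [594.3, -42.7, 53.1]
tcp_rot: [179.3, 38.2, 12.8]
ft_force: [0.3, -0.0, -2.4]
finger_gap: 12.6
grip_force: 118.1
```

>>> jog_arm([
  [[0.2,0,0.3],[0,0,0]],
  [[0.4,0,0.5],[0,0,0]],
  [[0.6,0,0.8],[0,0,0]],
  [[0.6,0,0.8],[0,0,0]],
  [[0.6,0,0.8],[0,0,0]],
])

```text
time: 26.5
tool_pos: [594.4, -42.7, 52.3]
tcp_rot: [179.3, 38.2, 12.8]
ft_force: [0.9, 1.1, -0.1]
finger_gap: 12.3
grip_force: 118.2
```

>>> jog_arm([
  [[0,0,0],[0,0,0]],
  [[0.3,0,0.4],[0,0,0]],
  [[0.3,0,0.4],[0,0,0]],
  [[0.3,0,0.4],[0,0,0]],
], force=20)

```text
time: 26.9
tool_pos: [594.5, -42.7, 51.9]
tcp_rot: [179.3, 38.1, 12.8]
ft_force: [2.0, 0.9, 2.2]
finger_gap: 12.2
grip_force: 118.4
```

>>> jog_arm([
  [[0,0,0],[0,0,0]],
  [[0,0,0],[0,0,0]],
  [[0,0,0],[0,0,0]],
  [[0,0,0],[0,0,0]],
  [[0,0,0],[0,0,0]],
], grip=50)

```text
time: 27.4
tool_pos: [594.2, -42.7, 51.4]
tcp_rot: [179.3, 38.2, 12.8]
ft_force: [0.2, 0.6, 0.2]
finger_gap: 49.9
grip_force: 0.0
```

>>> jog_arm([
  [[0,0,-5],[0,0,0]],
  [[0,0,-15],[0,0,0]],
  [[0,0,-30],[0,0,0]],
  [[0,0,-50],[0,0,0]],
  [[0,0,-75],[0,0,0]],
  [[0,0,-100],[0,0,0]],
  [[0,0,-120],[0,0,0]],
  [[0,0,-130],[0,0,0]],
  [[0,0,-130],[0,0,0]],
  [[0,0,-130],[0,0,0]],
])

```text
time: 28.4
tool_pos: [672.5, -23.3, 153.6]
tcp_rot: [179.3, 38.1, 12.8]
ft_force: [-0.3, -0.0, 0.4]
finger_gap: 49.9
grip_force: 0.0
```

Run:
```python
from fit import *
p,R=cur(); fit([2,0,0,0]); fit([-2,0,0,2])
im,z=r.snapshot("scene");c=r.camera_params("scene");S=np.c_[X,Y,Z]
v,u=np.nonzero(z>0);K=np.array([[c["fx"],0,c["cx"]],[0,c["fy"],c["cy"]],[0,0,1]])
q=cv2.undistortPoints(np.c_[u,v].astype(float).reshape(-1,1,2),K,np.array(c["dist_coeffs"]))[:,0]
P=np.array(c["pose"]);s=(np.c_[q,np.ones(len(q))]*z[v,u][:,None]@P[:3,:3].T+P[:3,3]-[B[0],B[1],0])@S
m=(s[:,0]>70)&(s[:,0]<217)&(abs(s[:,1])<84)&(s[:,2]>16)&(s[:,2]<34)
mask=np.zeros(z.shape,np.uint8);mask[v[m],u[m]]=1
k,lab,st,ce=cv2.connectedComponentsWithStats(mask,connectivity=4);L=lab[v,u]
for i in range(1,k):
    if st[i,4]>=8:print(st[i,4],np.median(s[L==i],0))
```

```text
t 28.4 p [672.46 -23.27 153.64] e [179.27  38.13  12.77] j [ -1.3   64.94  22.19 -12.13 129.37  71.07] F [-0.31 -0.03  0.36] gap 49.908815803582584 0.0
pail x,y,z,tilt [ 1.33  0.45  0.07 -0.27] 730 med res 0.9691102430186902
pail x,y,z,tilt [-1.87  0.27  0.16  1.44] 740 med res 0.9080774451589875
28 [82.17  4.36 21.62]
13 [206.55 -70.07  25.8 ]
```

Run:
```python
from h import *
from bench import r
S=np.c_[X,Y,Z]
for n in("top","scene"):
    im,z=r.snapshot(n);c=r.camera_params(n)
    for b in((83,5),(156,11),(207,28),(208,1),(207,-72)):
        W=np.array([B[0],B[1],0])+S@np.array([*b,24.]);u,v=proj(c,W)[0].round().astype(int)
        print(n,b,np.round((atd(c,u,v,z)-[B[0],B[1],0])@S))
```

```text
top (83, 5) [137. -74. 511.]
top (156, 11) [187. -75. 537.]
top (207, 28) [207.  25.  33.]
top (208, 1) [222. -81. 523.]
top (207, -72) [ 220. -127.  519.]
scene (83, 5) [83.  4. 25.]
scene (156, 11) [ 227. -309.  400.]
scene (207, 28) [ 265. -319.  423.]
scene (208, 1) [ 262. -318.  403.]
scene (207, -72) [208. -82.  35.]
```

Nothing has touched the balls since they settled. Three are still seen in place, and the arm hides the other two. Handing in.

```bash
python3 -c "
from bench import r
print(r.hand_in())"
```

```text
the job is handed in; nothing more can be done
None
```

The job is handed in, verdict not shown: the empty pail stands released on the pedestal within about 2 mm of centre, and all five balls were located in the tray (two hidden by the arm at the last check); I viewed 12 pictures, over the limit of 10.

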